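Bring the flower on the yellow plate round to the pointer

TASK

Two porcelain plates are clamped on banding wheels for painting. Turn the wheel that carries the yellow plate (the wooden bar of its centre clamp makes a good grip) until the blue flower on the plate's rim stands right at that wheel's brass pointer, then let go. Leave the white plate's wheel as it is.

Things in the scene. Friction and masses are not known exactly. Their poses are not given: they have to be found in the camera images.
- yellow_wheel (a joint): Angle (rad) of the steel wheel (200 mm across, top 69 mm above the table) with the yellow plate (170 mm across, rim 85 mm up), about its vertical axis. 0: flower exactly at the brass pointer; positive: flower anticlockwise of it, seen from above. Starts at 0.6 to 1.4, so turn it clockwise. Light friction (0.06 N m); stays where left; stops at -3 and 3.
- yellow_bar (a point): Centre of the dark wooden grip bar of the yellow plate's clamp, on the wheel's axis, 121 mm above the table. Bar 64 mm long (x axis, pointing to the flower), 18 mm wide (y), 32 mm high (z up); turns with the plate. Below it a stem 18 mm across and 24 mm of free height over a rubber washer 52 mm across; clear all round above the plate's rim.
- yellow_pointer (a point): Tip of the brass pointer of the yellow plate's wheel, 89 mm from its axis, 86 mm above the table; x points outwards from the axis. Fixed to the teal foot, it rises outside the wheel to 95 mm high. The flower (blue petals, red centre, 30 mm across, 69 mm from the axis) must come to lie just inside the tip.
- white_flower (a point): Blue flower on the rim of the white plate, 69 mm from its wheel's axis and 81 mm above the table; x points outwards from the axis. That wheel, with clamp and pointer, is otherwise like the yellow plate's and also turns freely. Must stay where it is.
There are look-alikes about, which are no part of the job. What is shaped like the part that bears yellow_wheel but purple is not meant.

How it is judged:
By the outcome, as a careful person would: the job done as asked, in the order asked, and still so for the second after the job is handed in, with the robot touching nothing.
It also fails if it takes over 32 s, if anything falls off the work surface, if the arm or the gripper's body presses on something with over 40 N, if the wrist force passes 120 N, or if a joint passes its speed limit or range.

ROBOT

A 7-joint arm with a two-finger parallel gripper is mounted at the origin on the work surface. World frame = base frame: x ahead of the robot, y to its left, z up, the work surface at z = 0. Lengths are in m, angles in rad, forces in N, time in s.
With the tool pointing down it reaches from about 0.4 to 0.85 m from the base axis. Payload 10.4 kg.
Tool frame: the origin (TCP) lies on the centre line of the jaws, within the pads' length; the fingertips stand r.tip_extent ahead of it and the grasp point (between the pads) lies 3 mm ahead of it (r.tip_extent is the distance from the TCP to the fingertips, in m); z points along the fingers, y is the direction in which the jaws open and shut (so a half turn about z gives the same grasp; the last joint's range is limited). The gripper opens to 87 mm and grips with 3 to 60 N. Pads are 19 mm wide; open, the fingers measure 117 mm over their backs; the gripper's body (75 mm by 190 mm) begins 51 mm behind the grasp point.
Start: joints at [-1.268, 0.332, -0.065, 1.46, 0.022, 1.35, -0.088], TCP at [0.2, 0.592, 0.245] pointing down, gripper open.
Joint ranges: [-2.6, 2.6], [-0.5, 2.12], [-1.47, 1.34], [0.16, 2.42], [-1.27, 4.41], [0.06, 2.06], [-2.6, 2.6]. Speed limits (rad/s): [2.22, 2.22, 2.79, 2.79, 3.14, 3.14, 3.14].

INTERFACE

Orientations are given as a unit quaternion [x, y, z, w].
In Python, from bench import r gives the robot as it stands. The module is installed in compiled form; this text tells all that it offers.
- The arm moves only by the shell command python3 -m jog 'ROWS' [FORCE]. ROWS is JSON, a list of rows, each a list of 5 numbers: the shift along the tool's x, y, z in cm, then the turn about the tool's z in rad, then the closure, from 0 (fully open) to 1 (shut). A call has exactly 10 rows; each row shifts and turns the pose as measured when the row begins, along the tool's axes as they then stand; what a row does not reach is not made up. A row lasts 1/10 s, in which the tool goes at most 50 mm and 8.59 degrees, less where a joint would pass 70% of its speed; a pose out of reach is approached as far as the arm can. A call with a gripper value outside its range is refused whole. The fingers move at their own pace and stop on an object; FORCE is the grip in N (left out, the last holds). Time passes only in rows, so rows that do not move let the fingers close, or fill a call up. It gives the time, the measured TCP pose, the force and the opening at its end, in the units of the state.
- r.read_state(): the state, without advancing time (a new reading comes with each control period).
- r.camera(name): name is "scene" or "top"; returns a dict with "pixels" (400x640x3 uint8, red, green, blue), "fx", "fy", "cx", "cy" (pixels), "k1" (the pictures are not rectified: a ray, as slopes to the right and down, at radius r is drawn at 1 + k1 r^2 times it, then the intrinsics apply), "camera_from_world" (4x4, takes a point from world to camera coordinates). Camera axes: x right, y up, looking along -z (the intrinsics and any distortion apply to the point x, -y, -z); pixel columns grow to the right and rows downward; lengths in m; the calibration is good to about 2 mm. A picture is of the moment at which its call begins. There is no depth.
- r.close_job(): hands the job in, once; it reports no verdict.
The state is a dict: "time": time; "joint_positions": joint angles; "joint_vel": joint speeds; "joint_torque": joint torques, N m; "ee_pos": TCP position; "eef_rot": TCP orientation; "ft_force": force on the tool from outside, world axes, zero at the start; "torque": the same for the moment, N m; "width": finger opening in m.
Only numpy, scipy, OpenCV 4.12 (cv2) and the standard library are available. Lean on these libraries where they do the work, as an engineer would, in place of code of your own. Each camera call takes 0.05 s, during which the arm holds its last target. There are 200 camera calls.

## Working session

There is one attempt and no reset: what is moved stays moved. The work goes in short steps, Python scripts to look and compute and a shell command to move; the robot and the scene stay as the last step left them, time stands still between calls to the robot, and variables do not carry over. Pictures are saved under pics/ and viewed, about 8 in all and at most 12, crops included, and the job is handed in when it is done.

```bash
mkdir -p pics; cat > h.py <<'E'
import numpy as np, cv2
from bench import r
def cam(n):
    c=r.camera(n); c['K']=np.array([[c['fx'],0,c['cx']],[0,c['fy'],c['cy']],[0,0,1.]]); c['D']=np.array([c['k1'],0,0,0.]); c['T']=np.array(c['camera_from_world']); return c
def save(c,n,box=None,s=1):
    p=c['pixels'][...,::-1]
    if box: p=p[box[1]:box[3],box[0]:box[2]]
    cv2.imwrite('pics/'+n,cv2.resize(p,None,fx=s,fy=s,interpolation=cv2.INTER_CUBIC))
def plane(c,uv,z):
    q=cv2.undistortPoints(np.array(uv,float).reshape(-1,1,2),c['K'],c['D'])[:,0]
    d=np.c_[q[:,0],-q[:,1],-np.ones(len(q))]@c['T'][:3,:3]
    o=-c['T'][:3,:3].T@c['T'][:3,3]
    return o+d*((z-o[2])/d[:,2])[:,None]
def proj(c,P):
    p=np.atleast_2d(P)@c['T'][:3,:3].T+c['T'][:3,3]; p=p*[1,-1,-1]
    return cv2.projectPoints(p,np.zeros(3),np.zeros(3),c['K'],c['D'])[0][:,0]
E
python3 - <<'E'
from h import *
for n in('top','scene'):
    c=cam(n); save(c,n+'0.png'); print(n,-c['T'][:3,:3].T@c['T'][:3,3])
s=r.read_state(); print(s['ee_pos'],s['eef_rot'],s['width'],s['time'],r.tip_extent)
E
```

```text
top [ 0.36335565 -0.058301    0.93774753]
scene [ 0.73834312 -0.61911741  0.72544115]
[0.19992681 0.59181956 0.24383764] [ 1.62144514e-01  9.86766816e-01 -6.34674222e-04 -6.39226735e-05] 0.08661090247166392 0.1 0.022
```

View pics/top0.png

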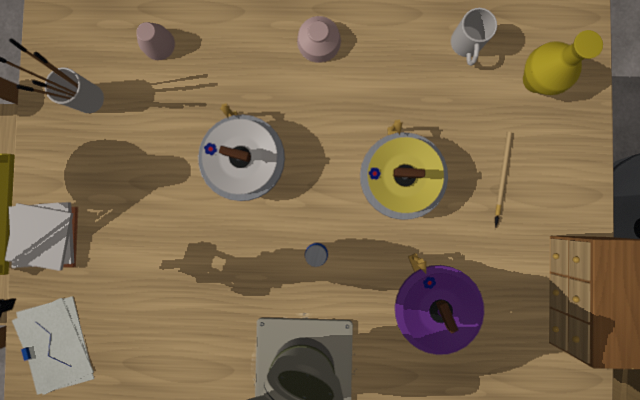

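View pics/scene0.png

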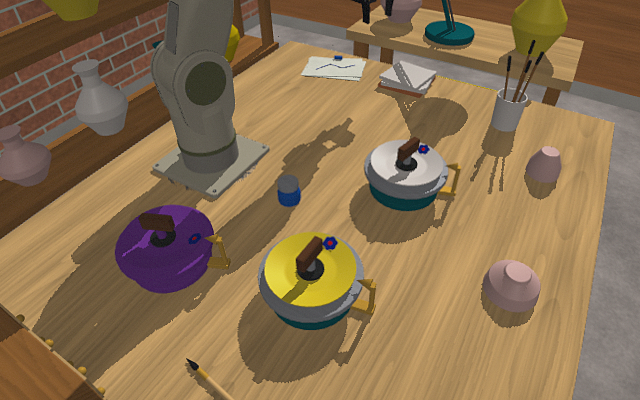

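Three wheels: white (top 240,157), yellow with teal foot (405,176), and purple (440,310), which is the look-alike. The yellow plate at (405,176) is the one meant. Its flower is at (374,173) and its brass pointer near (397,128). I'll confirm in an enlarged crop and measure.

```bash
cat > m.py <<'E'
from h import *
def blobs(c,box):
    p=c['pixels']; h=cv2.cvtColor(p,cv2.COLOR_RGB2HSV).astype(int); H,S,V=h[...,0],h[...,1],h[...,2]
    reg=np.zeros(H.shape,bool); reg[box[1]:box[3],box[0]:box[2]]=1
    return dict(yel=reg&(H>=26)&(H<=34)&(S>150)&(V>90), blue=reg&(H>105)&(H<130)&(S>120), red=reg&((H<6)|(H>172))&(S>150)&(V>90)), H,S,V
def cen(m): y,x=np.nonzero(m); return np.array([x.mean(),y.mean()])
E
python3 - <<'E'
from m import *
a,b=cam('top'),cam('scene')
for c,n,box in((a,'top',(345,115,465,225)),(b,'scene',(245,220,385,335))):
    m,H,S,V=blobs(c,box)
    ct=max(cv2.findContours(m['yel'].astype(np.uint8),0,1)[0],key=cv2.contourArea)
    hull=cv2.convexHull(ct)[:,0]
    P=plane(c,hull,.085)[:,:2]; (x,y),R=cv2.minEnclosingCircle(P.astype(np.float32))
    A=np.c_[2*P,np.ones(len(P))]; s=np.linalg.lstsq(A,(P**2).sum(1),rcond=None)[0]
    f=plane(c,cen(m['blue']|m['red']),.081)[0]
    print(n,'centre',(x,y),R,s[:2],'flower',f,(m['blue']|m['red']).sum(), cen(m['blue']|m['red']))
save(a,'topc.png',(345,105,465,225),5)
save(b,'scc.png',(245,215,405,335),5)
E
```

```text
top centre (0.46202293038368225, -0.22316651046276093) 0.08274653553962708 [ 0.46546103 -0.2322666 ] flower [ 0.46439957 -0.1529817   0.081     ] 75 [374.21333333 173.01333333]
scene centre (0.46064603328704834, -0.2233717143535614) 0.08472064137458801 [ 0.46090225 -0.22336728] flower [ 0.46382799 -0.16047468  0.081     ] 124 [328.57258065 245.62096774]
```

View pics/topc.png

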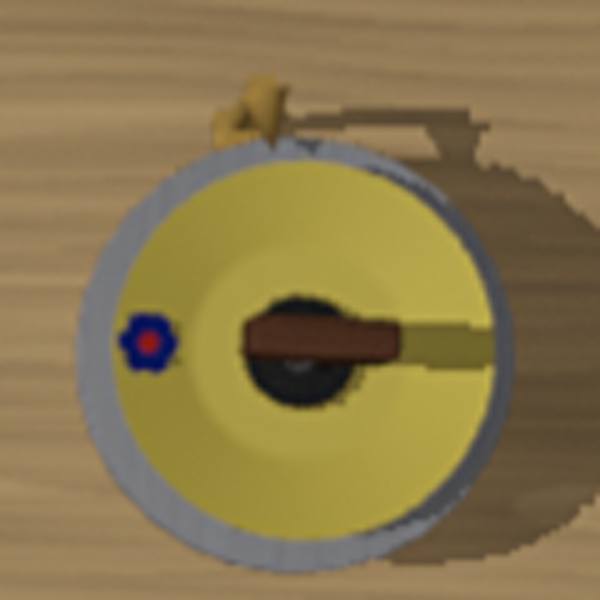

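View pics/scc.png

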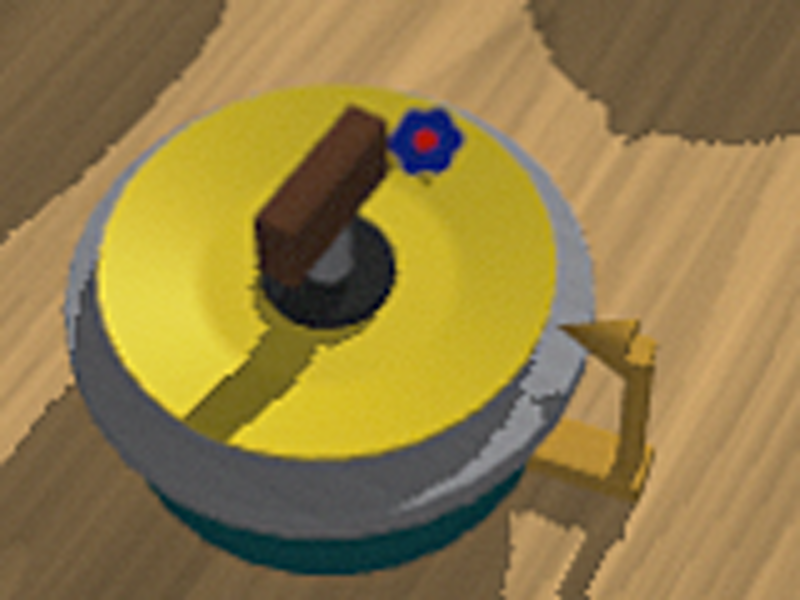

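The crops confirm it: yellow plate, teal foot, flower at top (374,173). The pointer tip is at about (399.3,134.5) in top and (356.9,280.2) in scene. Next I'll compute the angles.

```bash
python3 - <<'E'
from m import *
a,b=cam('top'),cam('scene')
C=np.array([.461,-.2235])
ang=lambda p:(np.arctan2(*(p[:2]-C)[::-1]),np.hypot(*(p[:2]-C)))
for c,t,f in((a,(399.1,134.3),(374.2,173)),(b,(356.7,280),(329.9,242.8))):
    P=plane(c,[t],.086)[0];F=plane(c,[f],.081)[0]
    print(P,ang(P),F,ang(F))
# bar top face corners/edges
print(plane(a,np.array([(245,320),(245,358),(400,322),(400,360)])/5+[344.9,104.9],.137))
print(plane(b,np.array([(350,104),(385,122),(257,218),(298,240)])/5+[244.9,214.9],.137))
# steel wheel outer ring
print(plane(a,np.array([(77,355),(513,350),(295,572),(295,138)])/5+[344.9,104.9],.069))
w=plane(a,[(240,157)],.137)[0]; print('white',w)
R=__import__('scipy.spatial.transform',fromlist=['x']).Rotation.from_quat(r.read_state()['eef_rot']).as_matrix();print(R)
E
```

```text
[ 0.55186616 -0.20659062  0.086     ] (np.float64(0.18398652723803496), np.float64(0.09242611141771576)) [ 0.46442897 -0.15295137  0.081     ] (np.float64(1.522230207869578), np.float64(0.07063191299173202))
[ 0.54976575 -0.20763811  0.086     ] (np.float64(0.17682743393401265), np.float64(0.09017182618138155)) [ 0.46248766 -0.15303553  0.081     ] (np.float64(1.5496872136468995), np.float64(0.0704801756310348))
[[ 0.46727908 -0.18782343  0.137     ]
 [ 0.45130418 -0.18805426  0.137     ]
 [ 0.4677601  -0.25261365  0.137     ]
 [ 0.45179719 -0.25279188  0.137     ]]
[[ 0.4544953  -0.1926581   0.137     ]
 [ 0.46988875 -0.1936482   0.137     ]
 [ 0.45388057 -0.25304993  0.137     ]
 [ 0.47126312 -0.25391209  0.137     ]]
[[ 0.45859175 -0.12284347  0.069     ]
 [ 0.46492558 -0.32044712  0.069     ]
 [ 0.36217009 -0.22308784  0.069     ]
 [ 0.55998372 -0.22042579  0.069     ]]
white [0.48622781 0.13672083 0.137     ]
[[-9.47426380e-01  3.19973810e-01 -1.27121880e-04]
 [ 3.19973835e-01  9.47426308e-01 -3.67626243e-04]
 [ 2.80784427e-06 -3.88974477e-04 -9.99999924e-01]]
```

```bash
python3 -m jog '[[-3.3,-3,0,0,0],[-3.3,-3,0,0,0],[-3.3,-3,0,0,0],[-3.3,-3,0,0,0],[-3.3,-3,0,0,0],[-3.3,-3,0,0,0],[-3.3,-3,0,0,0],[-3.3,-3,0,0,0],[-3.3,-3,0,0,0],[-3.3,-3,0,0,0]]' 20
```

```text
time: 1.3
ee_pos: [0.4203, 0.1929, 0.2425]
eef_rot: [0.157, 0.988, 0.001, -0.001]
ft_force: [0.6, 0.2, 0.4]
width: 0.087
```

```bash
python3 -m jog '[[-1.7,-3.8,0,0,0],[-1.7,-3.8,0,0,0],[-1.7,-3.8,0,0,0],[-1.7,-3.8,0,0,0],[-1.7,-3.8,0,0,0],[-1.7,-3.8,0,0,0],[-1.7,-3.8,0,0,0],[-1.7,-3.8,0,0,0],[-1.7,-3.8,0,0,0],[-1.7,-3.8,0,0,0]]'
python3 -m jog '[[0,0,0,0.14,0],[0,0,0,0.14,0],[0,0,0,0.14,0],[0,0,0,0.14,0],[0,0,0,0.14,0],[0,0,0,0.14,0],[0,0,0,0.14,0],[0,0,0,0.14,0],[0,0,0,0.13,0],[0,0,0,0,0]]'
python3 - <<'E'
from h import *
from scipy.spatial.transform import Rotation as Ro
s=r.read_state();R=Ro.from_quat(s['eef_rot']).as_matrix();y=R[:,1];print(np.arctan2(y[1],y[0]),s['joint_positions'],R.T@(np.array([.461,-.2225,.128])-s['ee_pos']),R[:,2])
save(cam('scene'),'s1.png')
E
```

```text
time: 2.3
ee_pos: [0.4645, -0.2393, 0.2431]
eef_rot: [0.157, 0.988, 0.004, 0.003]
ft_force: [1.9, 0.8, -0.7]
width: 0.0868
time: 3.3
ee_pos: [0.4623, -0.2474, 0.2434]
eef_rot: [0.724, 0.689, 0.004, 0.001]
ft_force: [0.6, -0.0, -0.3]
width: 0.0869
-0.04972560880514371 [-0.45244243  0.12749726  0.94336057  1.77048405 -0.11341804  1.29320587
  0.46805526] [ 0.02441558 -0.00331296  0.11550623] [ 0.00672525  0.00316307 -0.99997238]
```

View pics/s1.png

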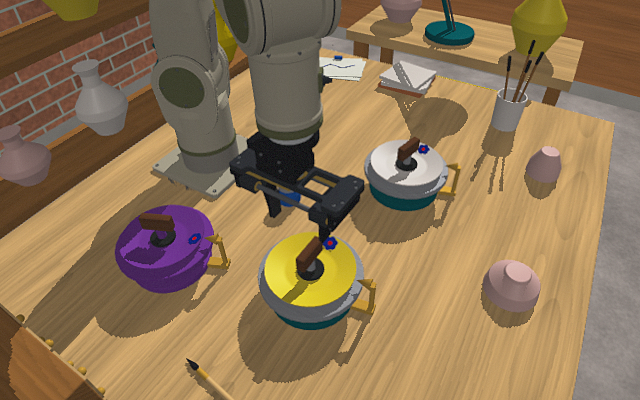

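```bash
python3 -m jog '[[1,-0.1,0,-0.03,0],[1,-0.1,0,0,0],[0.5,-0.1,0,0,0],[0,0,2,0,0],[0,0,2,0,0],[0,0,2,0,0],[0,0,2,0,0],[0,0,2,0,0],[0,0,1,0,0],[0,0,0,0,0]]'
python3 - <<'E'
from h import *
from scipy.spatial.transform import Rotation as Ro
s=r.read_state();R=Ro.from_quat(s['eef_rot']).as_matrix();y=R[:,1];print(np.arctan2(y[1],y[0]),s['joint_positions'],R.T@(np.array([.461,-.222,.128])-s['ee_pos']),R[:,2])
E
```

```text
time: 4.35
ee_pos: [0.4618, -0.2142, 0.131]
eef_rot: [0.703, 0.711, 0.006, 0.002]
ft_force: [-0.0, -0.4, 0.1]
width: 0.0871
0.010309108506072346 [-0.44211435  0.22574567  0.89113512  1.94476155 -0.21329368  1.05604904
  0.55168701] [-0.00781477 -0.00095898  0.0029517 ] [ 0.01087134  0.0063247  -0.9999209 ]
```

```bash
python3 -m jog '[[-0.8,-0.1,0.3,0,0],[0,0,0,0,0.3],[0,0,0,0,0.6],[0,0,0,0,1],[0,0,0,0,1],[0,0,0,0,1],[0,0,0,0,1],[0,0,0,0,1],[0,0,0,0,1],[0,0,0,0,1]]' 20
python3 - <<'E'
from h import *
from scipy.spatial.transform import Rotation as Ro
s=r.read_state();R=Ro.from_quat(s['eef_rot']).as_matrix();y=R[:,1];print(np.arctan2(y[1],y[0]),s['joint_positions'],R.T@(np.array([.461,-.222,.128])-s['ee_pos']),R[:,2])
E
```

```text
time: 5.35
ee_pos: [0.4627, -0.2232, 0.1311]
eef_rot: [0.703, 0.711, 0.008, 0.003]
ft_force: [-1.2, -0.1, -0.5]
width: 0.0231
0.0115837276500552 [-0.42267247  0.23613503  0.8926632   1.93683164 -0.22536309  1.05434887
  0.57836355] [ 0.00119133 -0.00176     0.00310246] [ 0.0157142   0.00606138 -0.99985815]
```

```bash
python3 -m jog '[[0,0,0.2,0,1],[0,0,0,0,1],[0,0,0,0,1],[0,0,0,0.08,1],[0,0,0,0.1,1],[0,0,0,0.1,1],[0,0,0,0.1,1],[0,0,0,0.1,1],[0,0,0,0.1,1],[0,0,0,0,1]]' 20
python3 - <<'E'
from h import *
from scipy.spatial.transform import Rotation as Ro
s=r.read_state();R=Ro.from_quat(s['eef_rot']).as_matrix();y=R[:,1];print(np.arctan2(y[1],y[0]),s['joint_positions'],R.T@(np.array([.461,-.222,.128])-s['ee_pos']),R[:,2],s['torque'])
E
```

```text
time: 6.35
ee_pos: [0.4602, -0.2235, 0.1293]
eef_rot: [0.882, 0.471, 0.006, -0.001]
ft_force: [-1.5, 0.5, 1.0]
width: 0.0175
-0.5903741200132457 [-0.5096673   0.27044365  1.00538772  1.94197989 -0.27368777  1.06303881
  0.02290386] [ 0.00169364 -0.00013077  0.00131468] [ 0.00967482  0.00725924 -0.99992685] [-0.17132896  0.3388818  -0.04120384]
```

```bash
python3 -m jog '[[0,0,0,0.1,1],[0,0,0,0.1,1],[0,0,0,0.1,1],[0,0,0,0.1,1],[0,0,0,0.1,1],[0,0,0,0.1,1],[0,0,0,0.06,1],[0,0,0,0,1],[0,0,0,0,1],[0,0,0,0,1]]' 20
python3 - <<'E'
from m import *
from scipy.spatial.transform import Rotation as Ro
s=r.read_state();R=Ro.from_quat(s['eef_rot']).as_matrix();y=R[:,1];print(np.arctan2(y[1],y[0])+np.pi/2,s['joint_positions'],R.T@(np.array([.461,-.222,.128])-s['ee_pos']),s['ft_force'],s['torque'])
C=np.array([.461,-.2225])
for n,box in(('top',(345,115,465,225)),('scene',(245,220,385,335))):
    c=cam(n);m=blobs(c,box)[0];k=m['blue']|m['red'];save(c,n+'2.png',(345,105,465,225) if n=='top' else (245,215,405,335),5)
    if k.sum()>5: F=plane(c,cen(k),.081)[0];print(n,k.sum(),cen(k),F,np.arctan2(F[1]-C[1],F[0]-C[0]))
E
```

```text
time: 7.35
ee_pos: [0.4598, -0.223, 0.1293]
eef_rot: [0.986, 0.164, 0.005, -0.003]
ft_force: [-1.7, 1.2, 1.8]
width: 0.0176
0.328880296266155 [-0.61213961  0.33057032  1.14630171  1.94481995 -0.35402968  1.08010963
 -0.5576148 ] [ 0.0014623 -0.000522   0.0012961] [-1.67883558  1.22202499  1.79301078] [-0.19120343  0.29988684 -0.00673195]
top 80 [395.55 145.6 ] [ 0.52720774 -0.19983835  0.081     ] 0.3297816976333358
scene 175 [328.54857143 269.98285714] [ 0.49306031 -0.21063046  0.081     ] 0.35457814573301966
```

View pics/scene2.png

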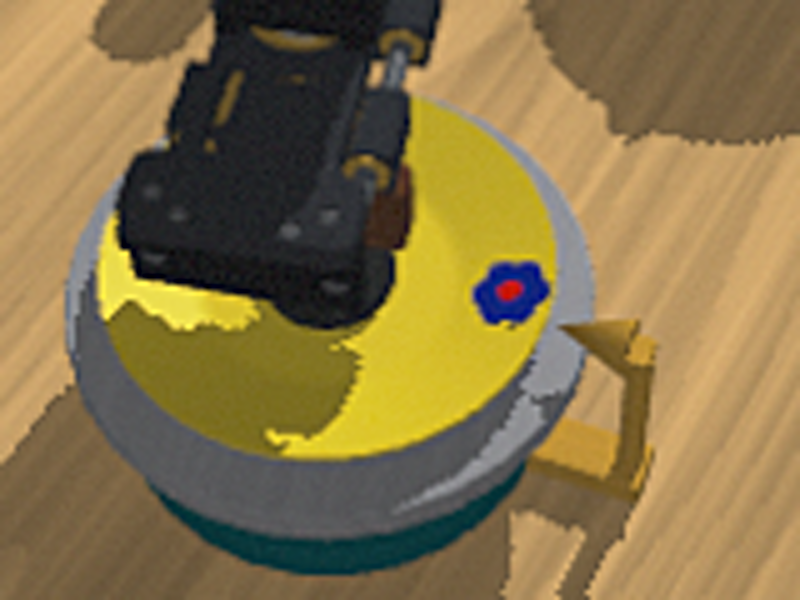

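Scene crop: the flower at crop (511,290) is still anticlockwise of the tip at (560,326). The flower is at about 0.33 rad and the tip at about 0.17, so about 0.16 remains.

```bash
python3 -m jog '[[0,0,0,0.08,1],[0,0,0,0.08,1],[0,0,0,0,1],[0,0,0,0,1],[0,0,0,0,1],[0,0,0,0,1],[0,0,0,0,1],[0,0,0,0,1],[0,0,0,0,1],[0,0,0,0,1]]' 20
cat > look.py <<'E'
import sys
from m import *
from scipy.spatial.transform import Rotation as Ro
s=r.read_state();R=Ro.from_quat(s['eef_rot']).as_matrix();y=R[:,1];print(np.arctan2(y[1],y[0])+np.pi/2,s['joint_positions'],s['ft_force'],s['torque'])
C=np.array([.461,-.2225]);A=lambda F:np.arctan2(F[1]-C[1],F[0]-C[0])
for n,box,t in(('top',(345,115,465,225),(399.1,134.3)),('scene',(335,255,375,310),(356.7,280))):
    c=cam(n);m=blobs(c,box)[0];k=m['blue'];save(c,n+sys.argv[1]+'.png',(345,105,465,225) if n=='top' else (245,215,405,335),5)
    if k.sum()>5:
        (h,)=[cv2.minEnclosingCircle(np.argwhere(k)[:,::-1].astype(np.float32))]
        print(n,k.sum(),[A(plane(c,[f],.081)[0]) for f in(cen(k|m['red']),h[0])],'tip',A(plane(c,[t],.086)[0]),h)
E
python3 look.py 3
```

```text
time: 8.45
ee_pos: [0.4597, -0.2228, 0.1292]
eef_rot: [0.996, 0.087, 0.005, -0.004]
ft_force: [-1.0, 1.5, 2.6]
width: 0.0182
0.1746808232857242 [-0.63486065  0.35036612  1.18165601  1.94567897 -0.38047571  1.08628291
 -0.68865718] [-1.02100264  1.47993838  2.59737323] [-0.25126124  0.3656671  -0.00872498]
top 55 [np.float64(0.18153649954022516), np.float64(0.18252235263257102)] tip 0.17332898974736924 ((400.0, 144.5), 5.590270042419434)
scene 105 [np.float64(0.1763776759736438), np.float64(0.18364102524616238)] tip 0.16588952164952087 ((345.0, 277.5), 7.500100135803223)
```

View pics/top3.png

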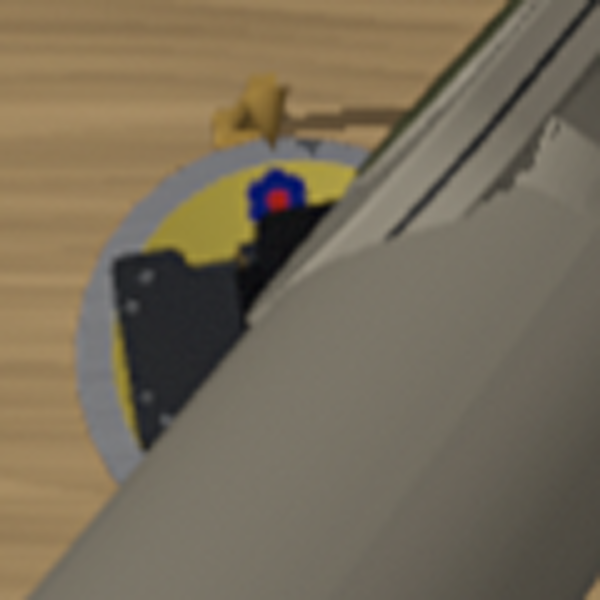

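View pics/scene3.png

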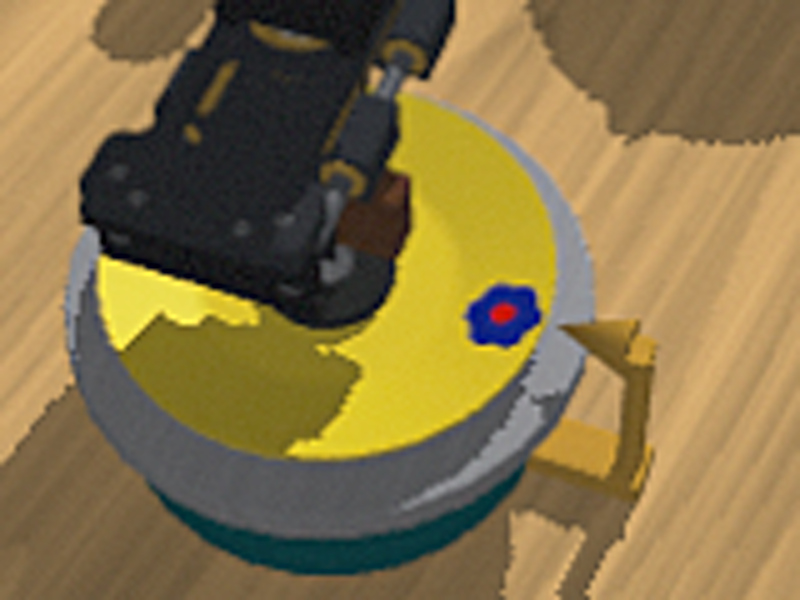

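The flower is now right behind the tip, with about 0.01 rad left. I'll nudge that much, open and lift.

```bash
python3 -m jog '[[0,0,0,0.01,1],[0,0,0,0,1],[0,0,0,0,0.7],[0,0,0,0,0.5],[0,0,0,0,0.3],[0,0,0,0,0],[0,0,0,0,0],[0,0,0,0,0],[0,0,0,0,0],[0,0,0,0,0]]'
python3 -m jog '[[0,0,-1,0,0],[0,0,-2,0,0],[0,0,-2,0,0],[0,0,-2,0,0],[0,0,-2,0,0],[0,0,-2,0,0],[0,0,-2,0,0],[0,0,-2,0,0],[0,0,0,0,0],[0,0,0,0,0]]'
python3 look.py 4; python3 - <<'E'
from m import *
import cv2
a=cv2.imread('pics/top0.png')[...,::-1];c=cam('top')
d=np.abs(c['pixels'].astype(int)-a)[110:205,195:290].max(2);print('white diff',(d>60).sum())
E
```

```text
time: 9.55
ee_pos: [0.4599, -0.2227, 0.1291]
eef_rot: [0.997, 0.082, 0.005, -0.004]
ft_force: [0.4, -0.2, 0.1]
width: 0.074
time: 10.55
ee_pos: [0.4572, -0.2269, 0.2893]
eef_rot: [0.997, 0.079, 0.005, -0.004]
ft_force: [-1.0, 0.1, -1.0]
width: 0.0869
0.15802342533745417 [-0.85180581  0.04658511  1.29382182  1.73920674 -0.05800059  1.38513383
 -0.96060882] [-0.99531705  0.14338109 -1.02579467] [-0.03724238  0.2041105  -0.03177826]
scene 108 [np.float64(0.1687206796487965), np.float64(0.16827402679323764)] tip 0.16588952164952087 ((345.0, 278.0), 7.211202621459961)
white diff 0
```

View pics/scene4.png

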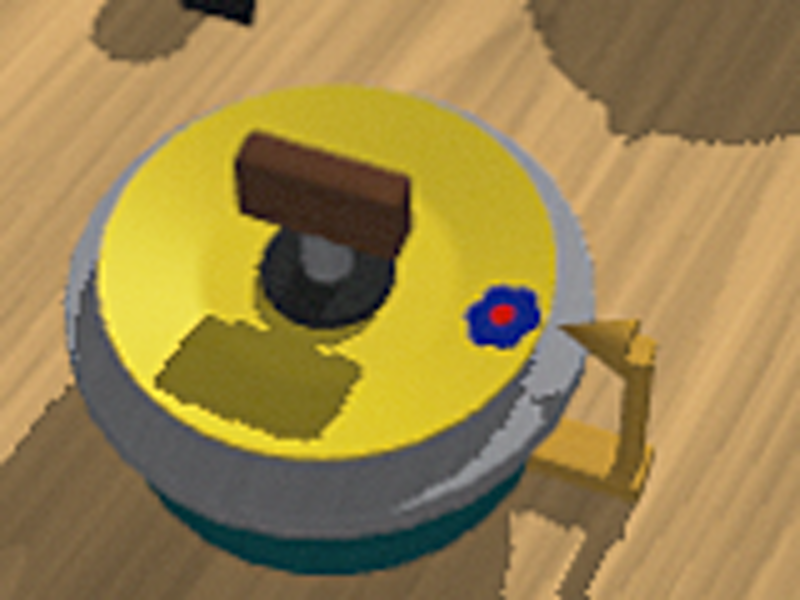

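The flower now lies just inside the tip: flower at crop (503,316), tip at (560,326). Measured angles are 0.169 for the flower and 0.166 for the tip. The gripper is clear and the white plate has not changed, so I'm handing in.

```bash
python3 -c "
from bench import r
print(r.close_job())"
```

```text
the job is handed in; nothing more can be done
None
```

I gripped the yellow plate's clamp bar, turned its wheel about 1.37 rad clockwise, let go and lifted clear. I then handed the job in at about 10.7 s of the 32 s allowed.

- **Flower position:** after release, the scene view put the flower at 0.169 rad and the pointer tip at 0.166 rad. The 0.003 rad gap is smaller than the uncertainty in reading the tip, about 0.01 rad.
- **Unconfirmed from above:** the last top view gave no flower reading, most likely because the arm blocked it. The final angle therefore rests on the scene view alone. Just before the last 0.01 rad nudge, the two views agreed on the flower's angle to within about 0.005 rad.
- **White plate:** its wheel looked unchanged in the top view compared with the start.
- **Forces:** the wrist force read 4 N or less at the end of every move.

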